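# Set up the hand rest over a fragile leaf

## Task

Set up the hand rest over the fragile old leaf. Take the long wooden bar by the end that sticks out from under the steel riser, draw it right out from under the riser, put it down flat on the table and let go; then take it again by its middle, lay it centred across the two notched supports of the stand so that it lies down in both notches, let go, and only then swing both catches all the way over it. Do not touch the leaf, and leave the other things on the table where they are.

Things in the scene. Friction and masses are not known exactly. Their poses are not given: they have to be found in the camera images.
- bar: the hand rest: plain straight wooden bar, 200 long x 30 wide x 16 mm thick, the only long one. Origin at its very centre (8 above its underside); x along its length, y across, z up. At the start it lies flat on the table, its far part under the riser, its near 85 to 100 sticking out towards the robot.
- stand: fixed grey board 170 (x) x 230 mm (y), with the leaf and two aluminium supports at x = 0, y = +75 and -75, each 30 wide in y: a seat 55 above the table between 10 high cheeks, a notch from x = -19 to 19, open along y. Origin: centre of the board's underside, z up. The bar is to lie along y over x = 0; seated, its centre is 63 and its top 71 above the table. Catch pivots: x = 37, y = +75, -75.
- leaf: fragile old paper leaf, 145 (x) x 100 mm (y), flat on the stand's board between the supports, its face 13.5 above the table. Origin at its centre underneath. Not to be touched.
- catch_left (a joint): swing catch at the stand's +y: a flat steel arm turning level on an upright pivot, 3 mm above the seated bar's top. 0: open, arm along the stand's +y, beside the bar; grows as it swings across the bar towards the stand's -x; 1.57: fully shut, arm along -x. Range -0.4 to 1.57 rad; stays where it is left.
- catch_left_post (a point): centre of the top of the upright black post on the end of the left catch's arm, 60 mm from its pivot: diameter 12, it stands 34 above the arm (from 80 to 114 above the table). Hold or push it here.
- catch_right (a joint): the same at the stand's -y, mirrored: 0: open, arm along the stand's -y; grows as it swings towards the stand's -x across the bar; 1.57: fully shut.
- catch_right_post (a point): centre of the top of the black post of the right catch, as for the left one.
- riser: fixed dark steel riser, open in front, with a white archive box on it. +x points into it, y across, z up. Origin on the table, 70 mm in front of the middle of its front edge: it runs from x = 70 to 260, 140 wide, inner width 128; the underside of its top is 39 above the table; the box on it reaches 117 above the table, from x = 77.
- short_block: bystander: wooden block 110 x 30 x 16 mm, too short to span the supports. Origin at the centre of its underside, x along its length.
- weight: bystander: dark steel paper weight with a knob, diameter 52, 50 mm high. Origin at the centre of its underside.
- dish: bystander: white ceramic bowl, diameter 90, 35 mm high. Origin at the centre of its underside.
- brush: bystander: brush lying on the table along its x.
- jar: bystander: glass jar, diameter 60, 75 mm high. Origin at the centre of its underside.
- spatula: bystander: spatula lying on the table along its x.
Mind the look-alikes: they are no part of the job. What is shaped like the bar but blue is not meant.

How it is judged:
By the outcome, as a careful person would: the job done as asked, in the order asked, and still so for the second after the job is handed in, with the robot touching nothing.
It also fails if it takes over 72 s, if anything falls off the work surface, if the arm or the gripper's body presses on something with over 40 N, if the wrist force passes 120 N, or if a joint passes its speed limit or range.

## Robot

A 7-joint arm with a two-finger parallel gripper is mounted at the origin on the work surface. World frame = base frame: x ahead of the robot, y to its left, z up, the work surface at z = 0. Lengths are in m, angles in rad, forces in N, time in s.
With the tool pointing down it reaches from about 0.4 to 0.875 m from the base axis. Payload 19.3 kg.
Tool frame: the origin (TCP) lies on the centre line of the jaws, within the pads' length; the fingertips stand 14 mm ahead of it and the grasp point (between the pads) lies 5 mm behind it; z points along the fingers, y is the line along which they close (so a half turn about z gives the same grasp; the last joint's range is limited). The gripper opens to 85 mm and grips with 20 to 120 N. Pads are 22 mm wide; open, the fingers measure 114 mm over their backs; the gripper's body (76 mm by 85 mm) begins 54 mm behind the grasp point. The pads swing forward as they close: fully open they stand 13 mm farther back than shut.
Start: joints at [-1.417, 0.521, -0.036, 1.599, 0.021, 1.021, -0.113], TCP at [0.139, 0.609, 0.245] pointing down, gripper open.
Joint ranges: [-2.91, 2.91], [-0.3, 2.13], [-1.5, 1.42], [0.17, 2.43], [-1.26, 4.41], [0.16, 1.93], [-2.52, 2.52]. Speed limits (rad/s): [1.89, 1.89, 2.39, 2.39, 3.01, 3.01, 3.01].

## Interface

Orientations are given as [roll, pitch, yaw] about the fixed x, y, z axes, in that order (R = Rz(yaw) Ry(pitch) Rx(roll)).
In Python, from workcell import bot, grab_frame, regions_of gives the robot as it stands. The module is installed in compiled form; this text tells all that it offers.
- The arm moves only by the tool play_rows, never from a script. Its argument "plan" is a list of rows, each a list of 3 entries, a list of its own where there are three numbers: the shift along the tool's x, y, z in units of 2.5 cm (1.0 is 2.5 cm), then the turn, a rotation vector about the tool's x, y, z in units of 0.15 rad (1.0 is 0.15 rad), then the closure, from -1 (fully open) to 1 (shut). In form: [[[tx, ty, tz], [rx, ry, rz], jaw], ...]. A call has 1 to 20 rows; each row shifts and turns the commanded pose from where the row before left it, along the tool's axes as they then stand; what a row does not reach is not made up. A row lasts 1/8 s, in which the tool goes at most 62.5 mm and 10.7 degrees, less where a joint would pass 70% of its speed; a pose out of reach is approached as far as the arm can. A call with a number of a shift or a turn outside -1 to 1 is refused whole. A call with a gripper value outside its range is refused whole. The fingers move at their own pace and stop on an object; "newtons" is the grip in N (left out, the last holds). Time passes only in rows, so rows that do not move let the fingers close. It gives the time, the measured TCP pose, the force, the opening and the grip force at its end, in the units of the state.
- bot.observe(): the state, without advancing time (a new reading comes with each control period).
- grab_frame(name): name is "side" or "top" or "wrist"; returns a dict with "pixels" (480x640x3 uint8, red, green, blue), "depth" (480x640 float32, m along the optical axis (not along the pixel's ray), 0 where there is no reading), "camera_matrix" (3x3 intrinsics, pixels), "distortion" ([k1, k2, p1, p2, k3] as OpenCV has them; the pictures are not rectified), "R" (3x3) and "t" (3): a world point X has camera coordinates R X + t. Camera axes: x right, y down, z forward; pixel columns grow to the right and rows downward; lengths in m; the calibration is good to about 2 mm. A picture is of the moment at which its call begins.
- bot.job_done(): hands the job in; it is judged then, once.
Trained networks look in the newest picture that a camera, given by its name, has taken for a name from the list of things; names that differ only in an ending like _2 or _b are one class to them, and where a whole thing is asked for, a point or a joint stands for the part that bears it (a point fixed in the world has none). Each returns a list of dicts, best first, with "p" (0 to 1); they miss things now and then, are a little off and sometimes report something else, mostly with a low value. They report only what shows in the picture. A call takes as long as a camera call. They do not tell look-alikes from the thing itself.
- regions_of(thing, camera): "mask" (480x640 bool, what is visible of it) and "box" ([left, top, right, bottom] in pixels, round what is visible of it).
The state is a dict: "clock": time; "qpos": joint angles; "qd": joint speeds; "joint_efforts": joint torques, N m; "position": TCP position; "tool_rot": TCP orientation; "force": force on the tool from outside, world axes, zero at the start; "moment": the same for the moment, N m; "grip_width": finger opening in m; "finger_force": force on a finger pad.
Only numpy, scipy, OpenCV 4.12 (cv2) and the standard library are available. Lean on these libraries where they do the work, as an engineer would, in place of code of your own. Each camera call takes 0.05 s, during which the arm holds its last target. There are 200 camera calls.

## Working session

There is one attempt and no reset: what is moved stays moved. The work goes in short steps, Python scripts to look and compute and a tool call to move; the robot and the scene stay as the last step left them, time stands still between calls to the robot, and variables do not carry over. Pictures are saved under pics/ and viewed, at most 10 in all, crops included, and the job is handed in when it is done.

Besides the shell and the picture viewer there is one more tool, called after ">>>" as name(argument=value, ...) on one line, values as JSON. play_rows: Moves the arm, as the interface text tells. Its arguments: {"type":"object","properties":{"plan":{"type":"array"},"newtons":{"type":"number"}},"required":["plan"]}

```bash
mkdir -p pics; cat > h.py <<'E'
import numpy as np, cv2
from workcell import bot, grab_frame, regions_of
def pts(f, mask):
    v,u=np.nonzero(mask & (f["depth"]>0))
    d=f["depth"][v,u]
    n=cv2.undistortPoints(np.c_[u,v].astype(np.float64)[:,None],f["camera_matrix"],np.array(f["distortion"]))[:,0]
    c=np.c_[n*d[:,None],d]
    return (c-np.array(f["t"]))@np.array(f["R"])
E
python3 - <<'E'
from h import *
s=bot.observe(); print({k:np.round(v,3).tolist() for k,v in s.items()})
ims=[]
for c in ["top","side"]:
    f=grab_frame(c); cv2.imwrite(f"pics/{c}0.png",f["pixels"][:,:,::-1])
    R=np.array(f["R"]);print(c,"pos",np.round(-R.T@f["t"],3),"fwd",np.round(R[2],2))
    for n in ["bar","stand","leaf","catch_left","catch_right","catch_left_post","catch_right_post","riser","short_block","weight","dish","brush","jar","spatula"]:
        for r in regions_of(n,c)[:3]:
            P=pts(f,r["mask"])
            if len(P)<5: continue
            z=np.percentile(P[:,2],[5,50,95])
            (cx,cy),(w,h),a=cv2.minAreaRect((P[:,:2]*1000).astype(np.float32))
            print(n,round(r["p"],2),np.round(r["box"]),"z",np.round(z,3),"med",np.round(np.median(P,0),3),"rect",np.round([cx,cy,w,h,a],1))
E
```

```text
{'clock': 0.0, 'qpos': [-1.417, 0.522, -0.036, 1.6, 0.021, 1.021, -0.113], 'qd': [0.001, -0.001, -0.002, -0.0, -0.001, 0.001, -0.001], 'joint_efforts': [-0.0, -92.712, 1.98, -36.994, 0.018, 0.008, -0.0], 'position': [0.139, 0.609, 0.245], 'tool_rot': [-3.14, 0.0, 2.918], 'force': [0.513, -0.442, -0.553], 'moment': [-0.024, 0.008, 0.032], 'finger_force': 0.0, 'grip_width': 0.086}
top pos [ 0.334 -0.035  1.322] fwd [ 0.15  0.03 -0.99]
bar 0.86 [389. 230. 402. 269.] z [0.011 0.016 0.02 ] med [ 0.499 -0.181  0.016] rect [ 499.6 -181.4   28.3  100.4   83. ]
bar 0.68 [278. 122. 348. 169.] z [0.007 0.015 0.02 ] med [0.773 0.017 0.015] rect [776.5  18.2  38.5 200.5  29.6]
bar 0.19 [508. 221. 528. 302.] z [0.008 0.018 0.022] med [ 0.485 -0.493  0.018] rect [ 466.1 -496.   203.8   44.4    7.4]
stand 0.91 [172. 199. 295. 291.] z [0.008 0.014 0.078] med [0.517 0.2   0.014] rect [521.5 199.8 174.  272.1  16.6]
stand 0.63 [173. 229. 207. 241.] z [0.075 0.081 0.113] med [0.534 0.314 0.081] rect [533.4 311.1  19.6  70.6   4.4]
leaf 0.88 [215. 214. 270. 278.] z [0.009 0.013 0.018] med [0.519 0.202 0.
[... 3801 characters left out ...]
. 332.] z [0.003 0.015 0.019] med [ 0.498 -0.188  0.015] rect [ 499.6 -178.    48.9   99.3   81. ]
brush 0.84 [290. 440. 403. 480.] z [0.009 0.019 0.022] med [ 0.494 -0.497  0.019] rect [ 468.4 -493.4  201.    48.2    3.2]
brush 0.23 [212. 151. 236. 181.] z [0.002 0.048 0.076] med [0.338 0.365 0.048] rect [338.7 428.7 160.3  65.3  89.4]
jar 0.88 [212. 149. 235. 180.] z [0.006 0.05  0.076] med [0.339 0.365 0.05 ] rect [342.9 434.8 172.9  59.7  85.2]
jar 0.56 [340. 266. 444. 353.] z [0.017 0.116 0.119] med [ 0.629 -0.251  0.116] rect [ 661.8 -193.1  196.2  233.3   81.8]
spatula 0.73 [191. 405. 340. 442.] z [0.    0.005 0.02 ] med [ 0.404 -0.388  0.005] rect [ 339.1 -390.5   68.6  281.5   87.3]
```

```bash
python3 - <<'E'
import cv2
a=cv2.imread("pics/top0.png")[110:340,140:540]
cv2.imwrite("pics/top0c.png",cv2.resize(a,(800,460)))
E
```

```text
(no output)
```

View pics/top0c.png

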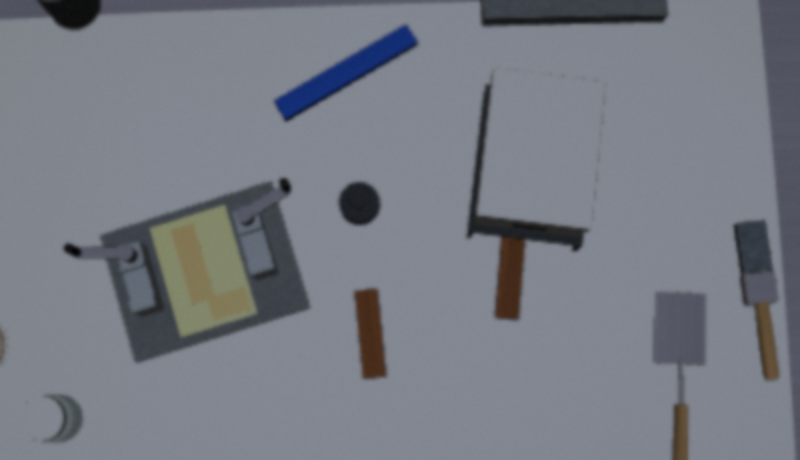

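>>> play_rows(plan=[[[-1,-1,0],[0,0,-0.67],-1],[[-1,-1,0],[0,0,0],-1],[[-1,-1,0],[0,0,0],-1],[[-1,-1,0],[0,0,0],-1],[[-1,-1,0],[0,0,0],-1],[[-1,-1,0],[0,0,0],-1],[[-1,-1,0],[0,0,0],-1],[[-1,-1,0],[0,0,0],-1],[[-1,-1,0],[0,0,0],-1],[[-1,-1,0],[0,0,0],-1],[[-1,-1,0],[0,0,0],-1],[[-1,-1,0],[0,0,0],-1],[[-1,-1,0],[0,0,0],-1],[[-1,-1,0],[0,0,0],-1],[[-1,-1,0],[0,0,0],-1],[[-1,-1,0],[0,0,0],-1],[[-1,-1,0],[0,0,0],-1],[[0,-1,0],[0,0,0],-1],[[0,-1,0],[0,0,0],-1],[[0,-1,0],[0,0,0],-1]])

```text
clock: 4.0
position: [0.496, 0.058, 0.2454]
tool_rot: [3.142, 0.0, 3.018]
force: [-0.1, -0.6, 0.3]
grip_width: 0.0853
finger_force: 0.0
```

>>> play_rows(plan=[[[0,-1,0],[0,0,0],-1],[[0,-1,0],[0,0,0],-1],[[0,-1,0],[0,0,0],-1],[[0,-1,0],[0,0,0],-1],[[0,-1,0.4],[0,0,0],-1],[[0,-1,0.4],[0,0,0],-1],[[0,-1,0.4],[0,0,0],-1],[[0,-1,0.4],[0,0,0],-1],[[0,-1,0.4],[0,0,0],-1],[[0,-0.6,0],[0,0,0],-1],[[0,0,0],[0,0,0],-1],[[0,0,0],[0,0,0],-1]])

```text
clock: 5.5
position: [0.4669, -0.1785, 0.1957]
tool_rot: [3.141, 0.001, 3.019]
force: [0.0, 0.4, -0.5]
grip_width: 0.0853
finger_force: 0.0
```

```bash
cat >> h.py <<'E'
def rect(P):
    "centre, long dir angle deg (mod 180), long, short in mm"
    (cx,cy),(w,h),a=cv2.minAreaRect((P[:,:2]*1000).astype(np.float32))
    if w<h: a+=90; w,h=h,w
    return np.round([cx,cy,w,h,(a+90)%180-90],1)
def st():
    s=bot.observe(); print({k:np.round(s[k],4).tolist() for k in ["clock","position","tool_rot","qpos","force","grip_width","finger_force"]}); return s
def tool(dxyz,s):
    from scipy.spatial.transform import Rotation as R
    return R.from_euler("xyz",s["tool_rot"]).as_matrix().T@np.array(dxyz)/0.025
E
python3 - <<'E'
from h import *
s=st()
for c in ["wrist","top","side"]:
    f=grab_frame(c)
    if c=="wrist": cv2.imwrite("pics/w1.png",f["pixels"][:,:,::-1])
    for n in ["bar","riser"]:
        for r in regions_of(n,c)[:2]:
            P=pts(f,r["mask"])
            if len(P)<5: continue
            if n=="bar": 
                P=P[(P[:,2]>0.011)&(P[:,2]<.022)]
            print(c,n,round(r["p"],2),np.round(r["box"]),rect(P),np.round(np.median(P,0),3),np.round(np.percentile(P[:,2],[5,95]),3))
E
```

```text
{'clock': 5.5, 'position': [0.4669, -0.1785, 0.1957], 'tool_rot': [3.1413, 0.0005, 3.019], 'qpos': [0.0828, 0.3989, 0.2119, 1.9839, -0.1182, 0.7698, 1.8118], 'force': [0.0155, 0.4172, -0.4646], 'grip_width': 0.0853, 'finger_force': 0.0}
wrist bar 0.83 [489. 441. 529. 475.] [780.    4.5  55.4  31.  -61.1] [0.777 0.008 0.015] [0.014 0.016]
wrist bar 0.57 [299. 194. 336. 315.] [ 504.5 -182.2  109.5   30.    -7.1] [ 0.499 -0.182  0.016] [0.014 0.017]
wrist riser 0.88 [208. 289. 396. 434.] [ 575.7 -204.2  256.4  209.7  -10.3] [ 0.557 -0.203  0.108] [0.043 0.117]
top bar 0.83 [281. 121. 346. 170.] [774.1  17.5 199.6  32.1 -60.2] [0.773 0.019 0.016] [0.012 0.02 ]
top riser 0.83 [377. 143. 443. 230.] [ 657.3 -217.5  234.6  146.3  -10.3] [ 0.665 -0.197  0.117] [0.045 0.121]
top riser 0.46 [110. 265. 143. 304.] [431.2 497.2 102.2  89.3  70.8] [0.43  0.497 0.017] [0.002 0.036]
side bar 0.69 [379. 208. 447. 264.] [773.4  15.6 201.   35.9 -61.4] [0.775 0.012 0.016] [0.012 0.019]
side bar 0.68 [301. 317. 349. 331.] [ 498.6 -183.5   99.4   34.1   -6.6] [ 0.498 -0.184  0.016] [0.013 0.019]
side riser 0.78 [340. 265. 445. 352.] [ 652.1 -199.9  215.9  178.2   -9.3] [ 0.628 -0.252  0.116] [0.018 0.119]
```

View pics/w1.png

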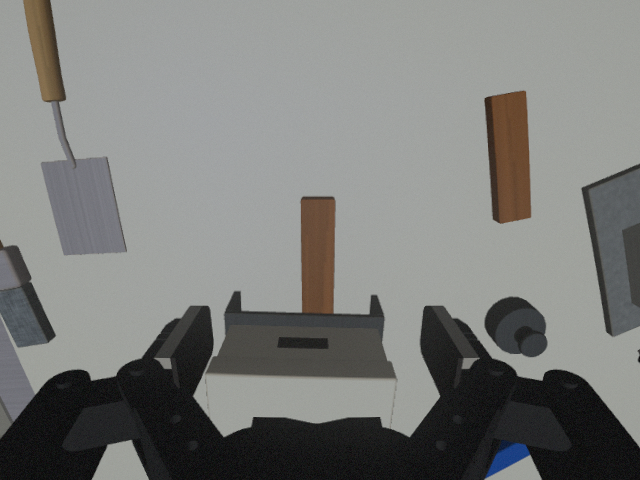

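>>> play_rows(plan=[[[-0.64,0.04,1],[0,0,0],-1],[[0,0,1],[0,0,0],-1],[[0,0,1],[0,0,0],-1],[[0,0,1],[0,0,0],-1],[[0,0,1],[0,0,0],-1],[[0,0,1],[0,0,0],-1],[[0,0,0.6],[0,0,0],-1],[[0,0,0.5],[0,0,0],-1],[[0,0,0],[0,0,0],-1],[[0,0,0],[0,0,0],1],[[0,0,0],[0,0,0],1],[[0,0,0],[0,0,0],1],[[0,0,0],[0,0,0],1],[[0,0,0],[0,0,0],1],[[0,0,0],[0,0,0],1]], newtons=40)

```text
clock: 7.82
position: [0.4828, -0.1803, 0.0183]
tool_rot: [-3.142, 0.001, 3.018]
force: [-1.0, 0.3, 9.5]
grip_width: 0.0291
finger_force: 39.3
```

>>> play_rows(plan=[[[0.2,0,-0.02],[0,0,0],1],[[0.4,0,0],[0,0,0],1],[[0.5,0,0],[0,0,0],1],[[0.5,0,0],[0,0,0],1],[[0.5,0,0],[0,0,0],1],[[0.5,-0.2,0],[0,0,0],1],[[0.5,-0.3,0],[0,0,0],1],[[0.5,-0.3,0],[0,0,0],1],[[0.5,-0.3,0],[0,0,0],1],[[0.4,-0.3,0],[0,0,0],1],[[0.3,-0.2,0],[0,0,0],1],[[0,0,0],[0,0,0],1],[[0,0,0],[0,0,0],1],[[0,0,0],[0,0,0],1]])

```text
clock: 9.57
position: [0.3576, -0.2055, 0.0183]
tool_rot: [-3.141, -0.001, 3.017]
force: [-4.7, -2.5, 10.3]
grip_width: 0.0287
finger_force: 41.0
```

```bash
python3 - <<'E'
from h import *
s=st()
for c in ["top","side"]:
    f=grab_frame(c)
    cv2.imwrite(f"pics/{c}2.png",cv2.resize(f["pixels"][110:350,280:480,::-1],(666,800))[:600])
    for n in ["bar","riser"]:
        for r in regions_of(n,c)[:2]:
            P=pts(f,r["mask"])
            if len(P)<5: continue
            if n=="bar": 
                P=P[(P[:,2]>0.011)&(P[:,2]<.022)]
            print(c,n,round(r["p"],2),np.round(r["box"]),rect(P),np.round(np.median(P,0),3),np.round(np.percentile(P[:,2],[5,95]),3))
E
```

```text
{'clock': 9.575, 'position': [0.3576, -0.2055, 0.0183], 'tool_rot': [-3.1415, -0.0015, 3.0172], 'qpos': [0.3301, 0.6499, 0.0605, 2.283, -0.1709, 0.214, 1.9917], 'force': [-4.7059, -2.4672, 10.3055], 'grip_width': 0.0287, 'finger_force': 40.9742}
top bar 0.9 [282. 122. 349. 168.] [774.   17.  200.7  31.7 -60.1] [0.774 0.017 0.016] [0.012 0.02 ]
top bar 0.69 [404. 244. 421. 273.] [ 479.2 -219.4   88.2   30.5   -6.5] [ 0.483 -0.218  0.016] [0.012 0.02 ]
top riser 0.81 [375. 143. 444. 235.] [ 656.4 -224.4  234.8  160.9   -7.6] [ 0.63  -0.208  0.116] [0.043 0.121]
top riser 0.74 [407. 240. 419. 272.] [ 481.4 -218.1   85.9   32.1   -3.4] [ 0.484 -0.216  0.015] [0.004 0.02 ]
side bar 0.85 [379. 213. 447. 264.] [774.   15.4 200.5  34.2 -60.8] [0.776 0.01  0.016] [0.012 0.019]
side bar 0.75 [247. 331. 339. 356.] [ 424.7 -215.   197.7   31.9   -6.8] [ 0.44  -0.218  0.016] [0.012 0.019]
side riser 0.67 [341. 265. 444. 354.] [ 664.  -173.1  237.3  231.6   80.3] [ 0.629 -0.252  0.116] [0.016 0.119]
side riser 0.3 [290. 142. 302. 170.] [535.6 309.8  70.9  16.5  87.3] [0.534 0.321 0.082] [0.077 0.107]
```

View pics/top2.png

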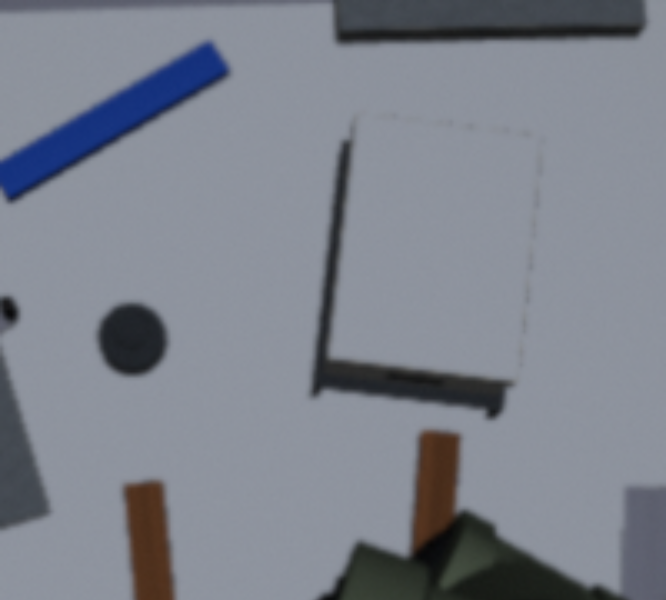

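>>> play_rows(plan=[[[0,0,0],[0,0,0],-1],[[0,0,0],[0,0,0],-1],[[0,0,0],[0,0,0],-1],[[0,0,0],[0,0,0],-1],[[0,0,-1],[0,0,0],-1],[[0,0,-1],[0,0,0],-1],[[-0.9,0,-1],[0,0,0],-1],[[-0.9,0,0],[0,0,0],-1],[[-0.88,0,0],[0,0,0],-1],[[0,0,0],[0,0,0],-1],[[0,0,0],[0,0,0],-1]])

```text
clock: 11.25
position: [0.4243, -0.2133, 0.0931]
tool_rot: [3.141, -0.001, 3.018]
force: [-0.7, -0.8, -0.1]
grip_width: 0.0856
finger_force: 0.0
```

```bash
python3 - <<'E'
from h import *
s=st()
for c in ["wrist","side"]:
    f=grab_frame(c)
    cv2.imwrite(f"pics/{c}3.png",f["pixels"][:,:,::-1])
    for r in regions_of("bar",c)[:3]:
            P=pts(f,r["mask"])
            if len(P)<5: continue
            P=P[(P[:,2]>0.011)&(P[:,2]<.022)]
            print(c,round(r["p"],2),np.round(r["box"]),rect(P),np.round(np.median(P,0),3),np.round(np.percentile(P[:,2],[5,95]),3))
E
```

```text
{'clock': 11.25, 'position': [0.4243, -0.2133, 0.0931], 'tool_rot': [3.1415, -0.0009, 3.0181], 'qpos': [0.236, 0.5415, 0.1376, 2.1126, -0.1485, 0.4973, 1.9322], 'force': [-0.6869, -0.8011, -0.0784], 'grip_width': 0.0856, 'finger_force': 0.0}
wrist 0.8 [285.  80. 347. 394.] [ 424.2 -213.6  199.6   30.4   -6.8] [ 0.404 -0.212  0.016] [0.014 0.017]
wrist 0.68 [  1. 381.  20. 435.] [ 529.1 -473.3   36.1    9.3  -18.5] [ 0.529 -0.473  0.016] [0.011 0.018]
side 0.96 [377. 212. 444. 262.] [773.2  15.9 201.8  34.3 -61.2] [0.776 0.011 0.016] [0.012 0.019]
side 0.59 [245. 333. 340. 354.] [ 424.8 -214.6  197.2   32.9   -7. ] [ 0.418 -0.217  0.016] [0.012 0.019]
side 0.55 [258. 266. 263. 279.] [382.6 -13.4  32.7   9.3 -71.5] [ 0.384 -0.017  0.015] [0.012 0.018]
```

>>> play_rows(plan=[[[0,0,1],[0,0,0],-1],[[0,0,1],[0,0,0],-1],[[0,0,0.6],[0,0,0],-1],[[0,0,0.36],[0,0,0],-1],[[0,0,0],[0,0,0],-1],[[0,0,0],[0,0,0],1],[[0,0,0],[0,0,0],1],[[0,0,0],[0,0,0],1],[[0,0,0],[0,0,0],1],[[0,0,0],[0,0,0],1],[[0,0,0],[0,0,0],1],[[0,0,-0.4],[0,0,0],1],[[0,0,-0.8],[0,0,0],1],[[0,0,-1],[0,0,0],1],[[0,0,-1],[0,0,0],1],[[0,0,-1],[0,0,0],1],[[0,0,-0.8],[0,0,0],1]])

```text
clock: 13.58
position: [0.4251, -0.2135, 0.1459]
tool_rot: [-3.141, 0.001, 3.018]
force: [-0.1, 0.1, -1.0]
grip_width: 0.0291
finger_force: 40.5
```

>>> play_rows(plan=[[[-0.1,0.5,0],[0,0,0],1],[[-0.1,1,0],[0,0,0],1],[[-0.1,1,0],[0,0,0],1],[[-0.1,1,0],[0,0,0],1],[[-0.1,1,0],[0,0,0],1],[[-0.1,1,0],[0,0,0],1],[[-0.1,1,0],[0,0,0],1],[[-0.1,1,0],[0,0,0],1],[[-0.1,1,0],[0,0,0],1],[[-0.1,1,0],[0,0,0],1],[[-0.1,1,0],[0,0,0],1],[[-0.1,1,0],[0,0,0],1],[[-0.1,1,0],[0,0,0],1],[[-0.1,1,0],[0,0,0],1],[[-0.1,1,0],[0,0,0],1],[[-0.1,1,0],[0,0,0],1],[[-0.1,0.9,0],[0,0,0],1],[[-0.06,0.53,0],[0,0,0],1]])

```text
clock: 15.82
position: [0.5206, 0.2027, 0.1439]
tool_rot: [-3.141, -0.001, 3.019]
force: [0.1, -0.6, -0.5]
grip_width: 0.0295
finger_force: 40.5
```

>>> play_rows(plan=[[[0,0,0],[0,0,0.5],1],[[0,0,0],[0,0,1],1],[[0,0,0],[0,0,1],1],[[0,0,0],[0,0,1],1],[[0,0,0],[0,0,1],1],[[0,0,0],[0,0,1],1],[[0,0,0],[0,0,1],1],[[0,0,0],[0,0,0.8],1],[[0,0,0],[0,0,0.44],1],[[0,0,0],[0,0,0],1],[[0,0,0],[0,0,0],1]])

```text
clock: 17.2
position: [0.5207, 0.2011, 0.1442]
tool_rot: [-3.141, 0.0, 1.859]
force: [-0.7, 0.0, -0.4]
grip_width: 0.0288
finger_force: 40.5
```

```bash
python3 - <<'E'
from h import *
s=st()
f=grab_frame("wrist"); cv2.imwrite("pics/w4.png",f["pixels"][:,:,::-1])
for c in ["wrist","top","side"]:
    if c!="wrist": f=grab_frame(c)
    for n in ["bar","stand","leaf","catch_left","catch_right"]:
        for r in regions_of(n,c)[:2]:
            P=pts(f,r["mask"])
            if len(P)<5: continue
            if n=="bar": P=P[(P[:,2]>0.1)]
            if n=="stand": P=P[abs(P[:,2]-.011)<.008]
            if n=="leaf": P=P[abs(P[:,2]-.0135)<.006]
            if n[:3]=="cat": P=P[(P[:,2]>.072)&(P[:,2]<.118)]
            if len(P)<5: continue
            print(c,n,round(r["p"],2),np.round(r["box"]),rect(P),np.round(np.median(P,0),3),np.round(np.percentile(P[:,2],[5,95]),3))
E
```

```text
{'clock': 17.2, 'position': [0.5207, 0.2011, 0.1442], 'tool_rot': [-3.1414, 0.0001, 1.8587], 'qpos': [-0.8159, 0.6039, 0.4857, 1.8858, -0.3998, 0.749, 0.1821], 'force': [-0.7191, 0.0036, -0.4228], 'grip_width': 0.0288, 'finger_force': 40.5264}
wrist bar 0.73 [269.  54. 361. 425.] [513.7 223.  154.6  30.4 -73.4] [0.509 0.241 0.14 ] [0.139 0.141]
wrist stand 0.97 [189.   1. 462. 378.] [518.2 206.9 220.6 171.  -73.7] [0.486 0.224 0.012] [0.011 0.014]
wrist leaf 0.55 [216. 164. 418. 294.] [519.6 201.9 147.6 101.9  16.3] [0.503 0.206 0.013] [0.012 0.014]
wrist catch_left 0.86 [366.   0. 459. 148.] [536.4 309.7  70.4  20.2  85.3] [0.534 0.311 0.08 ] [0.078 0.094]
top bar 0.98 [240. 223. 277. 242.] [535.2 147.8  89.6  30.3 -73.4] [0.534 0.147 0.14 ] [0.134 0.144]
top stand 0.68 [215. 200. 297. 290.] [521.6 188.8 216.9 167.8 -73.6] [0.488 0.167 0.013] [0.008 0.017]
top leaf 0.7 [226. 212. 268. 280.] [518.5 202.3 145.8 103.7  17.3] [0.489 0.185 0.013] [0.01  0.018]
top catch_right 0.78 [257. 200. 283. 219.] [590.5 115.   73.8  17.4 -59.7] [0.591 0.115 0.081] [0.077 0.113]
side bar 0.77 [282. 147. 324. 193.] [521.1 194.2 192.5  31.3 -73.5] [0.531 0.151 0.14 ] [0.129 0.143]
side leaf 0.54 [293. 442. 399. 479.] [ 468.  -496.3  193.2   42.3    3.9] [ 0.509 -0.497  0.018] [0.013 0.019]
side catch_left 0.7 [324. 192. 346. 211.] [590.8 115.5  75.1  18.8 -57.7] [0.594 0.108 0.082] [0.076 0.113]
side catch_right 0.74 [325. 192. 344. 209.] [590.8 115.5  75.1  19.  -57.4] [0.59  0.113 0.082] [0.076 0.111]
```

View pics/w4.png

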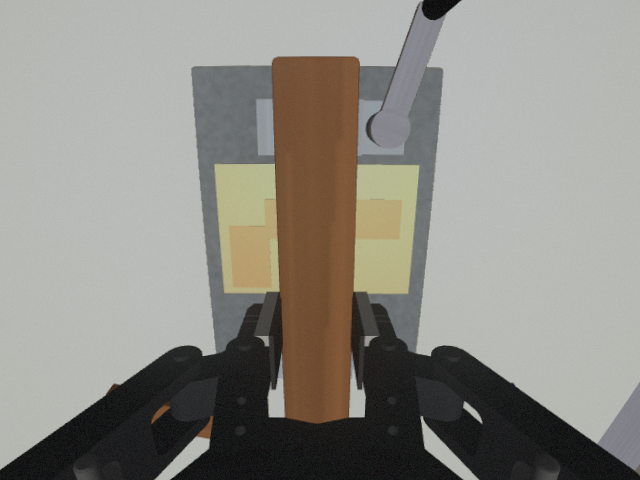

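>>> play_rows(plan=[[[0.05,-0.02,0.3],[0,0,0],1],[[0,0,0.5],[0,0,0],1],[[0,0,0.5],[0,0,0],1],[[0,0,0.5],[0,0,0],1],[[0,0,0.4],[0,0,0],1],[[0,0,0.2],[0,0,0],1],[[0,0,0.15],[0,0,0],1],[[0,0,0.15],[0,0,0],1],[[0,0,0],[0,0,0],1],[[0,0,0],[0,0,0],1]])

```text
clock: 19.35
position: [0.52, 0.2023, 0.077]
tool_rot: [3.141, -0.0, 1.857]
force: [-0.1, 0.2, -1.0]
grip_width: 0.029
finger_force: 40.5
```

```bash
python3 - <<'E'
from h import *
s=st()
for c in ["wrist","top","side"]:
    f=grab_frame(c)
    for r in regions_of("bar",c)[:2]:
            P=pts(f,r["mask"]); P=P[(P[:,2]>0.05)]
            if len(P)<5: continue
            print(c,round(r["p"],2),np.round(r["box"]),rect(P),np.round(np.median(P,0),3),np.round(np.percentile(P[:,2],[5,95]),3))
E
```

```text
{'clock': 19.35, 'position': [0.52, 0.2023, 0.077], 'tool_rot': [3.1413, -0.0, 1.8572], 'qpos': [-0.7657, 0.7029, 0.4125, 1.9172, -0.4652, 0.6159, 0.2317], 'force': [-0.0695, 0.1559, -0.9957], 'grip_width': 0.029, 'finger_force': 40.5177}
wrist 0.75 [269.  54. 364. 424.] [513.5 224.5 154.5  33.6 -72.5] [0.508 0.243 0.073] [0.072 0.074]
top 0.92 [243. 228. 281. 244.] [534.9 148.8  89.1  31.2 -73.4] [0.534 0.146 0.073] [0.067 0.077]
side 0.87 [285. 168. 322. 214.] [521.2 196.9 193.3  35.  -76.8] [0.529 0.16  0.073] [0.065 0.077]
```

>>> play_rows(plan=[[[0,0,0.06],[0,0,0],1],[[0,0,0.02],[0,0,0],1],[[0,0,0],[0,0,0],1],[[0,0,0],[0,0,0],-1],[[0,0,0],[0,0,0],-1],[[0,0,0],[0,0,0],-1],[[0,0,0],[0,0,0],-1],[[0,0,-0.6],[0,0,0],-1],[[0,0,-1],[0,0,0],-1],[[0,0,-1],[0,0,0],-1],[[0,0,-1],[0,0,0],-1],[[0,0,-0.4],[0,0,0],-1],[[0,0,0],[0,0,0],-1]])

```text
clock: 21.28
position: [0.5201, 0.2024, 0.1753]
tool_rot: [3.141, -0.0, 1.857]
force: [0.1, -0.3, -0.2]
grip_width: 0.0854
finger_force: 0.0
```

```bash
python3 - <<'E'
from h import *
s=st()
for c in ["wrist","top","side"]:
    f=grab_frame(c)
    cv2.imwrite(f"pics/{c}5.png",f["pixels"][:,:,::-1])
    for n in ["bar","catch_left","catch_right"]:
      for r in regions_of(n,c)[:2]:
            P=pts(f,r["mask"]); P=P[(P[:,2]>0.06)]
            if len(P)<5: continue
            print(c,n,round(r["p"],2),np.round(r["box"]),rect(P),np.round(np.median(P,0),3),np.round(np.percentile(P[:,2],[5,95]),3))
            Q=P[P[:,2]>.1]
            if n!="bar" and len(Q)>3: print("   post",np.round(Q.mean(0),4),np.round((Q.max(0)+Q.min(0))/2,4),len(Q))
E
```

```text
{'clock': 21.275, 'position': [0.5201, 0.2024, 0.1753], 'tool_rot': [3.1406, -0.0004, 1.8574], 'qpos': [-0.8426, 0.5607, 0.5178, 1.8659, -0.3722, 0.8107, 0.156], 'force': [0.0963, -0.3287, -0.1544], 'grip_width': 0.0854, 'finger_force': 0.0}
wrist bar 0.74 [290.  83. 340. 369.] [519.2 202.6 199.1  30.3 -73.4] [0.515 0.219 0.071] [0.069 0.072]
wrist catch_left 0.95 [360.   0. 446. 150.] [536.5 312.1  74.9  20.2  85.2] [0.534 0.318 0.081] [0.078 0.114]
   post [0.5353 0.3426 0.1111] [0.5359 0.3437 0.1078] 693
wrist catch_left 0.52 [353. 330. 397. 432.] [587.7 118.4  72.   19.9 -61.9] [0.588 0.121 0.08 ] [0.078 0.095]
   post [0.6072 0.0948 0.1012] [0.607  0.0948 0.1013] 23
wrist catch_right 0.75 [354. 332. 393. 429.] [569.6 152.3 147.9  19.9 -61.8] [0.588 0.121 0.08 ] [0.078 0.095]
   post [0.5872 0.127  0.1371] [0.5712 0.1551 0.1686] 30
top bar 0.67 [219. 224. 279. 254.] [525.8 179.  152.4  30.7 -73.5] [0.532 0.156 0.071] [0.066 0.075]
top catch_right 0.61 [258. 198. 283. 222.] [588.3 115.   74.   18.5 -61.8] [0.588 0.118 0.082] [0.077 0.113]
   post [0.6058 0.0882 0.1116] [0.606  0.088  0.1095] 25
side catch_left 0.55 [290. 138. 305. 166.] [535.6 309.   71.6  19.2  85.3] [0.534 0.318 0.082] [0.076 0.109]
   post [0.5343 0.3393 0.1066] [0.5344 0.3383 0.1076] 19
side catch_right 0.61 [321. 194. 345. 207.] [590.4 115.1  74.1  17.8 -55.1] [0.59  0.115 0.082] [0.078 0.106]
   post [0.606  0.0838 0.1068] [0.6057 0.0842 0.1071] 14
```

View pics/wrist5.png

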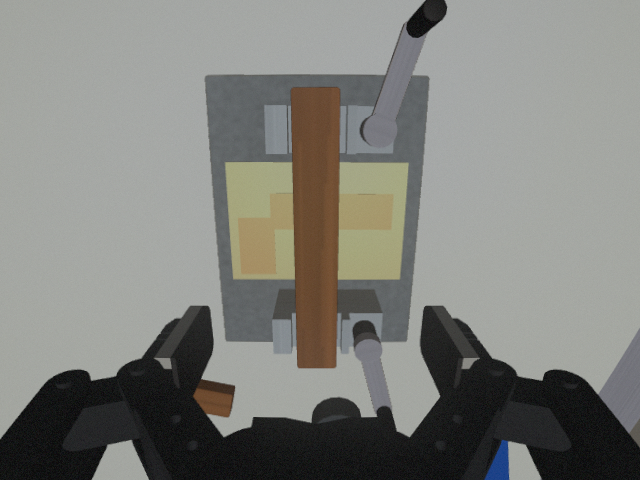

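>>> play_rows(plan=[[[0.87,0.38,0],[0,0,0],-1],[[0.87,0.38,0],[0,0,0],-1],[[0.87,0.38,0],[0,0,0],-1],[[0.87,0.38,0],[0,0,0],-1],[[0.87,0.37,0],[0,0,0],-1],[[0.87,0.37,0],[0,0,0],-1],[[0,0,0],[0,0,0.79],-1],[[0,0,0],[0,0,0.79],-1],[[0,0,0],[0,0,0.79],-1],[[0,0,0.9],[0,0,0],-1],[[0,0,0.9],[0,0,0],-1],[[0,0,0.7],[0,0,0],-1],[[0,0,0.3],[0,0,0],-1],[[0,0,0],[0,0,0],-1]])

```text
clock: 23.62
position: [0.5373, 0.3435, 0.1046]
tool_rot: [-3.141, 0.0, 1.502]
force: [0.8, 0.5, -0.3]
grip_width: 0.0855
finger_force: 0.0
```

```bash
python3 - <<'E'
from h import *
s=st()
for c in ["wrist","side"]:
    f=grab_frame(c)
    cv2.imwrite(f"pics/{c}6.png",f["pixels"][:,:,::-1])
    for n in ["catch_left"]:
      for r in regions_of(n,c)[:2]:
            P=pts(f,r["mask"]); P=P[(P[:,2]>0.06)&(P[:,2]<.12)]
            if len(P)<5: continue
            print(c,n,round(r["p"],2),np.round(r["box"]),rect(P),np.round(np.median(P,0),3))
            Q=P[P[:,2]>.1]
            if n!="bar" and len(Q)>3: print("   post",np.round(Q.mean(0),4),np.round((Q.max(0)+Q.min(0))/2,4),len(Q))
E
```

```text
{'clock': 23.625, 'position': [0.5373, 0.3435, 0.1046], 'tool_rot': [-3.1414, 0.0003, 1.5018], 'qpos': [-1.0067, 0.7888, 0.5457, 1.6911, -0.5309, 0.8142, -0.2882], 'force': [0.7696, 0.4587, -0.3472], 'grip_width': 0.0855, 'finger_force': 0.0}
wrist catch_left 0.67 [300. 285. 337. 420.] [536.4 312.8  76.6  19.1  85.6] [0.536 0.313 0.083]
   post [0.5366 0.3468 0.1108] [0.5365 0.3448 0.1076] 1116
side catch_left 0.44 [291. 139. 303. 169.] [533.2 309.2  75.9  18.1 -89.4] [0.534 0.322 0.083]
   post [0.5344 0.3395 0.1091] [0.5341 0.3409 0.1076] 19
```

View pics/wrist6.png

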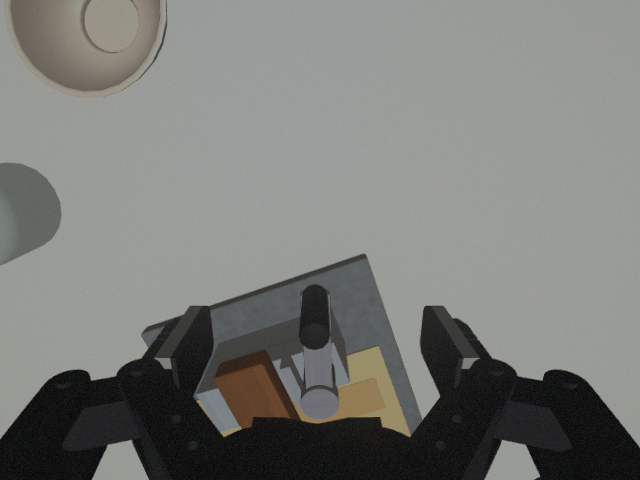

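>>> play_rows(plan=[[[0,0,0],[0,0,0],1],[[0,0,0],[0,0,0],1],[[0,0,0],[0,0,0],1],[[0,0,0],[0,0,0],1],[[0,0,0],[0,0,0],1],[[0,0,0],[0,0,0],1],[[0,0,0],[0,0,0],1],[[0,0,0],[0,0,0],1]], newtons=25)

```text
clock: 24.82
position: [0.5373, 0.3434, 0.1048]
tool_rot: [3.142, -0.0, 1.502]
force: [-1.4, -0.6, 1.8]
grip_width: 0.0108
finger_force: 24.4
```

>>> play_rows(plan=[[[-0.01,-0.18,0],[0,0,-0.5],1],[[-0.02,-0.36,0],[0,0,-1],1],[[-0.03,-0.36,0],[0,0,-1],1],[[-0.03,-0.36,0],[0,0,-1],1],[[-0.03,-0.36,0],[0,0,-1],1],[[-0.03,-0.36,0],[0,0,-1],1]])

```text
clock: 25.58
position: [0.4927, 0.3259, 0.1049]
tool_rot: [3.141, 0.002, 2.331]
force: [8.2, -6.7, -3.8]
grip_width: 0.0111
finger_force: 24.3
```

>>> play_rows(plan=[[[-0.03,-0.36,0],[0,0,-1],1],[[-0.03,-0.36,0],[0,0,-1],1],[[-0.03,-0.36,0],[0,0,-1],1],[[-0.03,-0.36,0],[0,0,-1],1],[[-0.03,-0.36,0],[0,0,-1],1],[[-0.03,-0.36,0],[0,0,-1],1],[[-0.02,-0.36,0],[0,0,-1],1],[[-0.01,-0.15,0],[0,0,-0.4],1],[[0,0,0],[0,0,0],1],[[0,0,0],[0,0,0],1]])

```text
clock: 26.82
position: [0.478, 0.2679, 0.1053]
tool_rot: [3.139, 0.006, -2.846]
force: [12.1, 15.6, -11.9]
grip_width: 0.0109
finger_force: 25.0
```

```bash
python3 - <<'E'
from h import *
s=st()
for c in ["wrist","top","side"]:
    f=grab_frame(c)
    for n in ["catch_left","bar"]:
      for r in regions_of(n,c)[:2]:
            P=pts(f,r["mask"]); P=P[(P[:,2]>0.06)&(P[:,2]<.12)]
            if len(P)<5: continue
            print(c,n,round(r["p"],2),np.round(r["box"]),rect(P),np.round(np.median(P,0),3))
E
```

```text
{'clock': 26.825, 'position': [0.478, 0.2679, 0.1053], 'tool_rot': [3.1386, 0.0057, -2.8456], 'qpos': [-0.6301, 0.5928, 0.0161, 1.9225, -0.0172, 0.62, 1.2639], 'force': [12.1129, 15.5558, -11.9352], 'grip_width': 0.0109, 'finger_force': 25.0367}
wrist catch_left 0.79 [298. 283. 334. 418.] [505.1 277.7  80.3  20.   13.1] [0.509 0.275 0.083]
wrist bar 0.63 [  0. 283. 367. 354.] [515.8 201.4 200.7  43.9 -67.6] [0.521 0.184 0.07 ]
side bar 0.94 [277. 166. 321. 215.] [521.6 200.  201.1  37.5 -73.3] [0.523 0.179 0.071]
side bar 0.59 [277. 158. 304. 172.] [507.9 280.9  72.7  32.2  19.8] [0.515 0.276 0.08 ]
```

>>> play_rows(plan=[[[0,-0.06,0],[0,0,0],1],[[0,-0.04,0],[0,0,0],1],[[0,0,0],[0,0,0],1],[[0,0,0],[0,0,0],1]])

```text
clock: 27.78
position: [0.4781, 0.2674, 0.1053]
tool_rot: [3.137, 0.006, -2.844]
force: [9.3, 25.3, -13.1]
grip_width: 0.0109
finger_force: 25.2
```

>>> play_rows(plan=[[[0,0.1,0],[0,0,0],1],[[0,0.04,0],[0,0,0],-1],[[0,0,0],[0,0,0],-1],[[0,0,0],[0,0,0],-1],[[0,0,0],[0,0,0],-1],[[0,0,-0.7],[0,0,0],-1],[[0,0,-1],[0,0,0],-1],[[0,0,-1],[0,0,0],-1],[[-0.3,-0.93,0],[0,0,0],-1],[[-0.3,-0.93,0],[0,0,0],-1],[[-0.3,-0.93,0],[0,0,0],-1],[[-0.3,-0.93,0],[0,0,0],-1],[[-0.3,-0.93,0],[0,0,0],-1],[[-0.3,-0.93,0],[0,0,0],-1],[[-0.3,-0.93,0],[0,0,0],-1],[[-0.3,-0.93,0],[0,0,0],-1],[[-0.3,-0.93,0],[0,0,0],-1]])

```text
clock: 29.9
position: [0.6017, 0.085, 0.1737]
tool_rot: [-3.142, 0.001, -2.846]
force: [0.2, 0.6, -0.6]
grip_width: 0.0851
finger_force: 0.0
```

>>> play_rows(plan=[[[0,0,0],[0,0,1],-1],[[0,0,0],[0,0,1],-1],[[0,0,0],[0,0,1],-1],[[0,0,0],[0,0,1],-1],[[0,0,0],[0,0,1],-1],[[0,0,0],[0,0,1],-1],[[0,0,0],[0,0,1],-1],[[0,0,0],[0,0,1],-1],[[0,0,0],[0,0,1],-1],[[0,0,0],[0,0,0],-1],[[0,0,0],[0,0,0],-1]])

```text
clock: 31.28
position: [0.6012, 0.0859, 0.1729]
tool_rot: [3.141, -0.0, 2.09]
force: [-0.2, 0.8, 0.2]
grip_width: 0.0852
finger_force: 0.0
```

```bash
python3 - <<'E'
from h import *
s=st()
for c in ["wrist","top","side"]:
    f=grab_frame(c); cv2.imwrite(f"pics/{c}7.png",f["pixels"][:,:,::-1])
    for n in ["catch_left","catch_right","bar"]:
      for r in regions_of(n,c)[:2]:
            P=pts(f,r["mask"]); P=P[(P[:,2]>0.06)&(P[:,2]<.12)]
            if len(P)<5: continue
            print(c,n,round(r["p"],2),np.round(r["box"]),rect(P),np.round(np.median(P,0),3))
            Q=P[P[:,2]>.1]
            if n!="bar" and len(Q)>3: print("   post",np.round(Q.mean(0),4),np.round((Q.max(0)+Q.min(0))/2,4),len(Q))
print(tool([.6055-s["position"][0],.088-s["position"][1],.105-s["position"][2]],s))
E
```

```text
{'clock': 31.275, 'position': [0.6012, 0.0859, 0.1729], 'tool_rot': [3.1411, -0.0002, 2.0904], 'qpos': [-0.509, 0.6132, 0.4005, 1.7317, -0.3018, 0.8574, 0.5448], 'force': [-0.1681, 0.8383, 0.1876], 'grip_width': 0.0852, 'finger_force': 0.0}
wrist catch_left 0.43 [308. 139. 344. 276.] [590.2 116.4  75.5  19.5 -60. ] [0.591 0.116 0.081]
   post [0.6064 0.0904 0.1111] [0.6072 0.0896 0.1077] 477
wrist catch_right 0.75 [312. 139. 344. 280.] [590.2 116.4  75.5  19.5 -60. ] [0.591 0.116 0.081]
   post [0.6065 0.0904 0.1112] [0.6073 0.0896 0.1077] 482
wrist bar 0.86 [236.   0. 324. 185.] [531.9 159.6 111.5  30.7 -73.5] [0.532 0.161 0.071]
side catch_left 0.59 [273. 158. 305. 170.] [504.1 283.7  74.4  38.8  11.8] [0.496 0.273 0.081]
   post [0.4756 0.2648 0.1077] [0.4762 0.265  0.1076] 26
side catch_right 0.73 [322. 194. 343. 205.] [590.7 115.2  75.7  19.7 -54.3] [0.594 0.107 0.082]
   post [0.6066 0.0863 0.1087] [0.6077 0.0877 0.1088] 34
side bar 0.56 [279. 165. 323. 213.] [516.3 200.7 206.2  36.5 -72.7] [0.52  0.183 0.071]
[-0.01254582  0.19090719  2.71493786]
```

View pics/wrist7.png

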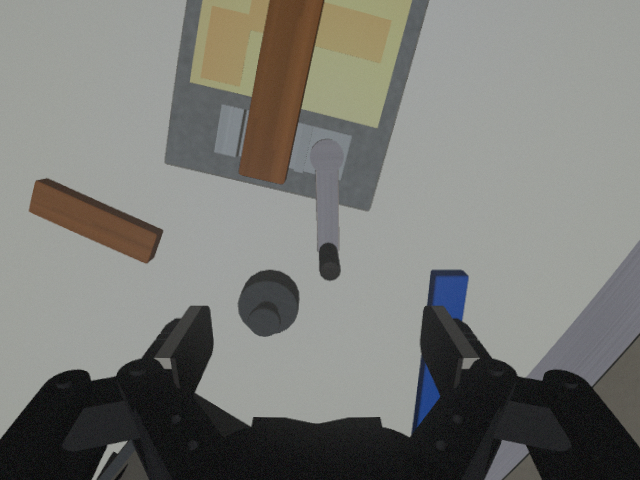

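>>> play_rows(plan=[[[0,0.24,0.8],[0,0,0],-1],[[0,0,0.9],[0,0,0],-1],[[0,0,0.7],[0,0,0],-1],[[0,0,0.3],[0,0,0],-1],[[0,0,0],[0,0,0],1],[[0,0,0],[0,0,0],1],[[0,0,0],[0,0,0],1],[[0,0,0],[0,0,0],1],[[0,0,0],[0,0,0],1],[[0,0,0],[0,0,0],1],[[0,0,0],[0,0,0],1],[[0,0,0],[0,0,0],1]])

```text
clock: 33.38
position: [0.6066, 0.0886, 0.1051]
tool_rot: [3.141, 0.0, 2.087]
force: [-0.4, 0.7, 5.6]
grip_width: 0.0106
finger_force: 24.6
```

>>> play_rows(plan=[[[0.01,-0.18,0],[0,0,0.5],1],[[0.02,-0.36,0],[0,0,1],1],[[0.03,-0.36,0],[0,0,1],1],[[0.03,-0.36,0],[0,0,1],1],[[0.03,-0.36,0],[0,0,1],1],[[0.03,-0.36,0],[0,0,1],1]])

```text
clock: 34.12
position: [0.5585, 0.0836, 0.1051]
tool_rot: [3.141, -0.0, 1.256]
force: [1.8, 0.7, 4.0]
grip_width: 0.011
finger_force: 24.7
```

>>> play_rows(plan=[[[0.03,-0.36,0],[0,0,1],1],[[0.03,-0.36,0],[0,0,1],1],[[0.03,-0.36,0],[0,0,1],1],[[0.03,-0.36,0],[0,0,1],1],[[0.03,-0.36,0],[0,0,1],1],[[0.03,-0.36,0],[0,0,1],1],[[0.01,-0.22,0],[0,0,0.6],1],[[0,0,0],[0,0,0],1],[[0,0,0],[0,0,0],1]])

```text
clock: 35.25
position: [0.5191, 0.1242, 0.105]
tool_rot: [3.14, -0.0, 0.271]
force: [-1.1, -7.3, 8.2]
grip_width: 0.0111
finger_force: 25.2
```

>>> play_rows(plan=[[[0,-0.06,0],[0,0,0],1],[[0,-0.04,0],[0,0,0],1],[[0,0,0],[0,0,0],1],[[0,0,0],[0,0,0],1]])

```text
clock: 35.75
position: [0.519, 0.1247, 0.1052]
tool_rot: [3.137, -0.001, 0.269]
force: [2.3, -18.0, 3.2]
grip_width: 0.0111
finger_force: 25.2
```

>>> play_rows(plan=[[[0,0.1,0],[0,0,0],1],[[0,0.02,0],[0,0,0],-1],[[0,0,0],[0,0,0],-1],[[0,0,0],[0,0,0],-1],[[0,0,0],[0,0,0],-1],[[0,0,-0.7],[0,0,0],-1],[[0,0,-1],[0,0,0],-1],[[0,0,-1],[0,0,0],-1],[[0,0,-1],[0,0,0],-1],[[0,1,-1],[0,0,0],-1],[[0,1,0],[0,0,0],-1],[[0,1,0],[0,0,0],-1],[[0,1,0],[0,0,0],-1],[[0,1,0],[0,0,0],-1],[[0,1,0],[0,0,0],-1],[[0,0,0],[0,0,0],-1]])

```text
clock: 37.75
position: [0.5594, -0.0215, 0.2235]
tool_rot: [3.141, -0.001, 0.269]
force: [-0.1, 0.0, -0.1]
grip_width: 0.0852
finger_force: 0.0
```

```bash
python3 - <<'E'
from h import *
s=st()
for c in ["top","side"]:
    f=grab_frame(c)
    cv2.imwrite(f"pics/{c}8.png",f["pixels"][:,:,::-1])
    if c=="side": cv2.imwrite("pics/s8c.png",cv2.resize(f["pixels"][120:260,210:390,::-1],(720,560)))
    for n in ["catch_left","catch_right","bar","weight","short_block"]:
      for r in regions_of(n,c)[:2]:
            P=pts(f,r["mask"])
            if n[:3] in("cat","bar"): P=P[(P[:,2]>0.06)&(P[:,2]<.12)]
            if len(P)<5: continue
            print(c,n,round(r["p"],2),np.round(r["box"]),rect(P),np.round(np.median(P,0),3))
            Q=P[P[:,2]>.1]
            if n!="bar" and len(Q)>3: print("   post",np.round(Q.mean(0),4),len(Q))
E
```

```text
{'clock': 37.75, 'position': [0.5594, -0.0215, 0.2235], 'tool_rot': [3.1407, -0.0008, 0.2687], 'qpos': [-0.7081, 0.6505, 0.9791, 1.8304, -0.6348, 1.0101, -0.7681], 'force': [-0.0592, 0.0454, -0.0805], 'grip_width': 0.0852, 'finger_force': 0.0}
top catch_left 0.69 [200. 233. 209. 252.] [518.2 282.5  48.3  17.5   8.7] [0.522 0.28  0.081]
top bar 0.65 [199. 244. 217. 259.] [495.9 274.9  48.9  31.3 -70.5] [0.496 0.289 0.071]
top short_block 0.71 [316. 252. 333. 298.] [435.5  -6.1 109.9  31.7   4.4] [ 0.436 -0.007  0.016]
side catch_left 0.47 [275. 160. 304. 174.] [506.2 281.7  79.7  31.2  15.9] [0.498 0.273 0.081]
   post [0.4755 0.2643 0.1077] 22
side catch_left 0.16 [254. 161. 348. 244.] [525.4 201.7 195.1  83.2 -75.3] [0.522 0.143 0.079]
   post [0.5006 0.1804 0.1087] 58
side catch_right 0.55 [303. 192. 330. 204.] [547.7 132.   73.5  20.   14.1] [0.546 0.129 0.082]
   post [0.5174 0.1194 0.1086] 20
side bar 0.77 [279. 170. 322. 215.] [524.5 188.4 175.6  39.4 -74.2] [0.518 0.193 0.071]
side short_block 0.86 [258. 256. 304. 277.] [434.7  -1.2 109.9  47.7   6. ] [ 0.437 -0.013  0.016]
side short_block 0.31 [333. 239. 360. 261.] [598.3  -2.3  51.6  45.3 -13.2] [ 0.595 -0.008  0.027]
```

View pics/s8c.png

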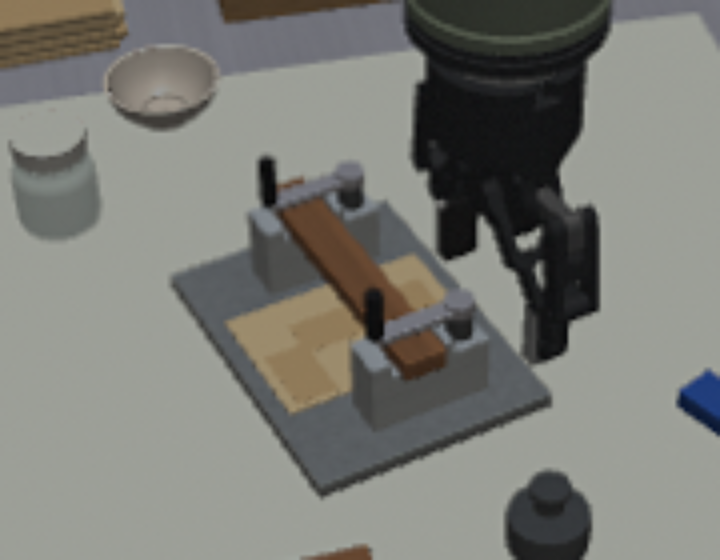

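The side picture shows the bar lying in both notches. Both catch arms cross it, with their posts at about (268,180) and (374,315) in the crop, and the gripper is clear.

```bash
python3 -c "
from workcell import bot
print(bot.job_done())"
```

```text
the job is handed in; nothing more can be done
None
```

The job is handed in at about 38 s: the bar was drawn out, put down and regripped, and now lies centred in both notches with both catches swung fully over it. I made no move toward the leaf and saw nothing else shift, though I re-measured only the short block at the end.

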